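# Set the latch drilling jig to the third click

## Robot

A 6-joint arm with a two-finger parallel gripper is mounted at the origin on a cart in front of the work surface, level with it; the furniture and walls round the work are solid. World frame = base frame: x ahead of the robot, y to its left, z up, the work surface at z = 0. Lengths are in m, angles in rad, forces in N, time in s.
With the tool pointing down it reaches from about 0.25 to 0.8 m from the base axis. Payload 8.5 kg.
Tool frame: the origin (TCP) lies midway between the tips of the shut fingers; the grasp point (between the pads) lies 19 mm behind it (arm.tcp_to_grasp is the distance from the TCP to the grasp point, in m); z points along the fingers, y is the line along which they close (so a half turn about z gives the same grasp; the last joint's range is limited). The gripper opens to 85 mm and grips with 20 to 120 N. Pads are 22 mm wide; open, the fingers measure 114 mm over their backs; the gripper's body (76 mm by 85 mm) begins 54 mm behind the grasp point. The pads swing forward as they close: fully open they stand 13 mm farther back than shut.
Start: joints at [-1.262, 0.238, -0.013, 1.319, 0, 1.571], TCP at [0.16, -0.5, 0.231] pointing down, gripper open.
Joint ranges: [-2.66, 2.66], [-1.03, 1.9], [-1.14, 1.46], [-1.82, 2.27], [-1.45, 1.34], [-3.14, 3.14]. Speed limits (rad/s): [2.22, 2.22, 2.79, 3.14, 3.14, 3.14].

## Interface

Orientations are given as a unit quaternion [w, x, y, z].
In Python, from station import arm, optics, workorder gives the robot as it stands. The module is installed in compiled form; this text tells all that it offers.
- The arm moves only by the tool jog_arm, never from a script. Its argument "plan" is a list of rows, each a list of 3 entries, a list of its own where there are three numbers: the turn, a rotation vector about the tool's x, y, z in rad, then the shift along the tool's x, y, z in mm, then the opening in per cent of the stroke, from 0 (shut) to 100 (fully open). A call has 1 to 20 rows; each row shifts and turns the commanded pose from where the row before left it, along the tool's axes as they then stand; what a row does not reach is not made up. A row lasts 1/8 s, in which the tool goes at most 62.5 mm and 10.7 degrees, less where a joint would pass 70% of its speed; a pose out of reach is approached as far as the arm can. A call is refused whole if a number of a shift passes 62.5 or a number of a turn 0.188, either way. A call with a gripper value outside its range is refused whole. The fingers move at their own pace and stop on an object; the grip force is fixed at half the most. Time passes only in rows, so rows that do not move let the fingers close. It gives the time, the measured TCP pose, the force, the opening and the grip force at its end, in the units of the state.
- arm.observe(): the state, without advancing time (a new reading comes with each control period).
- optics.capture(name): name is "scene" or "top" or "wrist"; returns a dict with "img" (384x512x3 uint8, red, green, blue), "range_z" (384x512 float32, m along the optical axis (not along the pixel's ray), 0 where there is no reading), "mtx" (3x3 intrinsics, pixels), "rvec" (rotation vector, rad) and "tvec" (3), from world to camera coordinates, as OpenCV has them. Camera axes: x right, y down, z forward; pixel columns grow to the right and rows downward; lengths in m; the calibration is good to about 2 mm. A picture is of the moment at which its call begins.
- workorder.job_done(): hands the job in; it is judged then, once.
The state is a dict: "time_s": time; "joint_positions": joint angles; "joint_velocities": joint speeds; "joint_torque": joint torques, N m; "tcp_pos": TCP position; "tcp_rot": TCP orientation; "force": force on the tool from outside, world axes, zero at the start; "moment": the same for the moment, N m; "width": finger opening in m; "gripper_force": force on a finger pad.
Only numpy, scipy, OpenCV 4.12 (cv2) and the standard library are available. Lean on these libraries where they do the work, as an engineer would, in place of code of your own. Each camera call takes 0.05 s, during which the arm holds its last target. There are 200 camera calls.

## Task

Set up the latch drilling jig on the bench, using fingertips only. Push the thumb lever of its length stop back to the zero end, towards the drill bushing, then push it out again click by click and leave it in the third click, never going past it. Then push the tubular latch lying in the jig's channel along until its tail butts against the stop, without knocking the stop out of its click; lift nothing, and leave the other things on the bench where they are.

Things in the scene. Friction and masses are not known exactly. Their poses are not given: they have to be found in the camera images.
- drill_jig: Drill jig screwed to the bench: grey painted bed 104 x 220 mm, top 10 mm above the bench. Origin on the bench, under the channel's middle line, halfway along the bed; x away from the robot, y along the channel to the left (loading end), z up. Two steel rails, 10 mm thick, 14 mm above the bed, y = -105 to +40 mm, leave a channel 24 mm wide (x = -12 to +12 mm).
- bushing (a point): Drill bushing over the channel, underside 38 mm and top 56 mm above the bench. Its dark bracket comes from the back of the jig: 30 mm wide along y (15 mm either side of this point), from 40 mm behind this point to 14 mm in front of it. Axes are the jig's.
- length_stop (a joint): Sliding length stop, m: 0 hard against the zero end, growing as it slides to the jig's -y, at most 0.072. A spring ball clicks into a notch of the ridged bar in front of the rails every 12 mm: 0 is the zero notch, first click 0.012, second 0.024, third 0.036 and so on. About 8 N (6 to 12) pushes it out of a notch; past half way (6 mm) it snaps into the next by itself and stays.
- stop_face (a point): Middle of the steel face, 19 mm wide and 20 mm high (2 to 22 mm above the bed), of the stop in the channel, facing the jig's +y; its axes are the jig's. It moves with the stop.
- lever_mid (a point): Middle of the stop's upright black thumb lever, 58 mm above the bench, moving with the stop. Lever 24 mm wide (jig x), 8 mm thick (y), top 70 mm above the bench, 37 mm in front of the channel's middle line. Around its foot is the dark saddle, top 36 mm above the bench, from 25 mm on the +y side of this point to 15 mm on the -y side, and in x from 9 mm in front to 46 mm behind.
- latch: Tubular door latch, 91 mm long, about 0.16 kg, loose, flat in the channel, only its tail between the rails. Origin on its underside at mid-length; +y to its bolt (jig's +y), z up. Grey body 22 x 22 mm from y = -46 to +30 mm; steel face plate 56 mm wide, 25 mm high at y = +30 to +32; bolt 12 mm wide, 5 to 20 mm above the underside, out to y = +46 mm.
- latch_tail (a point): Middle of the flat tail end of the latch, which must butt against stop_face. Axes are the latch's.
- bolt_nose (a point): Middle of the outer end of the latch's bolt, the far end from the tail: the place to push. About 22 mm above the bench.
- press_foot (a point): Middle of the foot of the green arbor press that stands right of the jig, fixed, 0.32 m high, 217 mm (x) x 114 mm (y) with a lever that sticks out to its right: keep the arm clear of it.
- spare_latch: Bystander: a shorter tubular latch, 76 mm, lying on the bench behind the jig; origin under its middle.
- loupe: Bystander: black eye loupe, 35 mm across, 33 mm high, behind the jig; origin under its middle.
- pin_vial: Bystander: amber vial with white cap, 40 mm across, 70 mm high, behind the jig's right end; origin under its middle.
- screwdriver: Bystander: screwdriver 180 mm long, 25 mm thick, lying in front of the jig, along it; origin under its middle.
- padlock: Bystander: brass padlock, 72 x 47 x 20 mm, lying on the bench to the right of the jig; origin under its middle.
There are look-alikes about, which are no part of the job. What is shaped like the latch but green is not meant.

How it is judged:
By the outcome, as a careful person would: the job done as asked, in the order asked, and still so for the second after the job is handed in, with the robot touching nothing.
It also fails if it takes over 58 s, if anything falls off the work surface, if the arm or the gripper's body presses on something with over 40 N, if the wrist force passes 120 N, or if a joint passes its speed limit or range.

## Working session

There is one attempt and no reset: what is moved stays moved. The work goes in short steps, Python scripts to look and compute and a tool call to move; the robot and the scene stay as the last step left them, time stands still between calls to the robot, and variables do not carry over. Pictures are saved under pics/ and viewed, at most 10 in all, crops included, and the job is handed in when it is done.

Besides the shell and the picture viewer there is one more tool, called after "Call:" as name([rows], argument=value, ...), one row to a line, values as JSON. jog_arm: Moves the arm, as the interface text tells. Its arguments: {"type":"object","properties":{"plan":{"type":"array","items":{"type":"array"}}},"required":["plan"]}

```bash
mkdir -p pics; cat > h.py <<'E'
import numpy as np,cv2
from station import arm,optics,workorder
def cap(n):
    d=optics.capture(n);np.savez(f'{n}.npz',**d);return d
def world(d,u,v,z=None):
    K=d['mtx'];R,_=cv2.Rodrigues(np.array(d['rvec'],float));t=np.array(d['tvec'],float).ravel()
    r=np.linalg.inv(K)@np.array([u,v,1.])
    if z is None:
        return R.T@(r*d['range_z'][int(v),int(u)]-t)
    c=-R.T@t;w=R.T@r
    return c+w*(z-c[2])/w[2]
def save(d,f,x0=0,y0=0,w=512,h=384,s=1.5):
    i=cv2.resize(d['img'][y0:y0+h,x0:x0+w],None,fx=s,fy=s,interpolation=cv2.INTER_CUBIC);cv2.imwrite('pics/'+f,i[...,::-1])
E
python3 - <<'E'
from h import *
for n in('top','scene'): save(cap(n),n+'1.png')
print(arm.observe())
E
```

```text
{'time_s': 0.1, 'joint_positions': array([-1.26195491e+00,  2.38737130e-01, -1.41754095e-02,  1.31916993e+00,
       -1.03368884e-06,  1.57077733e+00]), 'joint_velocities': array([ 0.00085218, -0.00211413,  0.00236232, -0.00042312,  0.00050448,
       -0.00069441]), 'joint_torque': array([ 3.80387055e-04, -5.39721286e+01,  3.46998990e+01,  1.34175454e-02,
       -2.62650428e-05, -2.30841351e-05]), 'tcp_pos': array([ 0.15946577, -0.49981458,  0.2307312 ]), 'tcp_rot': array([-6.35340655e-04,  9.88099131e-01,  1.53817078e-01, -9.94139854e-05]), 'force': array([-0.58921733, -0.77573947, -0.03927992]), 'moment': array([ 0.02692227, -0.07593817,  0.00660857]), 'gripper_force': 0.0, 'width': 0.0853374914862391}
```

View pics/top1.png

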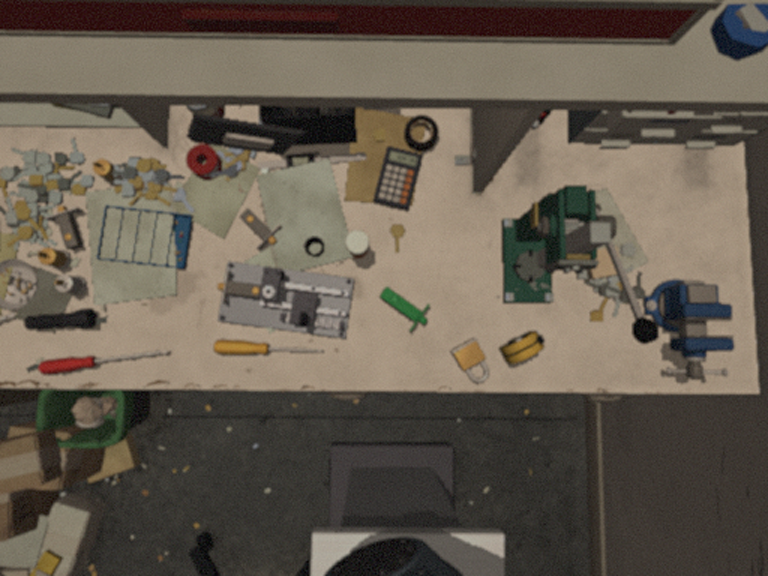

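View pics/scene1.png

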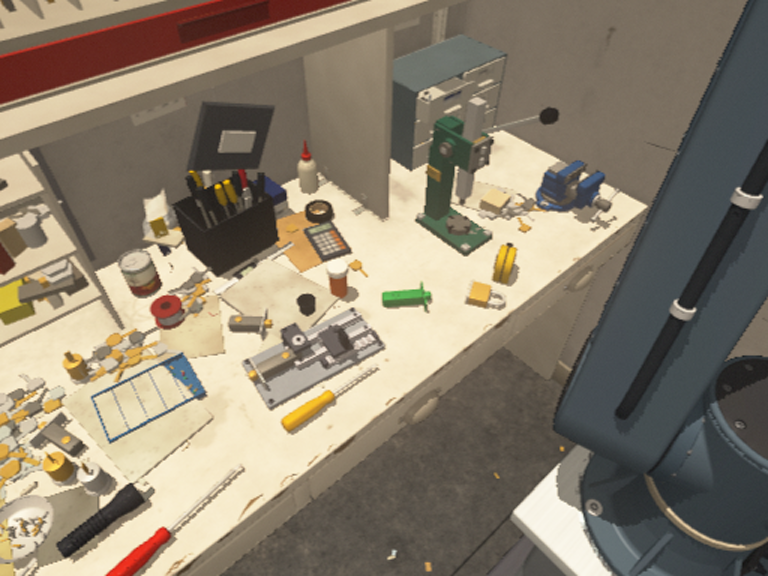

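The top view shows the jig at about (287,300), with the latch bolt at its left end (222,287), the bushing at (268,291) and the dark saddle and lever near (305,308). The green decoy is at (405,307) and the press at (530,260). I'll enlarge the jig.

```bash
python3 - <<'E'
from h import *
d=dict(np.load('top.npz'))
save(d,'crop1.png',135,165,110,70,7)
for p in [(145,192),(192,200),(203,207),(179,193),(233,190)]: print(p,world(d,*p).round(3))
R,_=cv2.Rodrigues(d['rvec']);print((-R.T@d['tvec'].ravel()).round(3),d['mtx'][0,0])
E
```

```text
(145, 192) [0.548 0.322 0.028]
(192, 200) [0.531 0.207 0.01 ]
(203, 207) [0.512 0.175 0.036]
(179, 193) [0.544 0.232 0.055]
(233, 190) [0.558 0.103 0.008]
[0.461 0.066 0.896] 348.0358020717332
```

View pics/crop1.png

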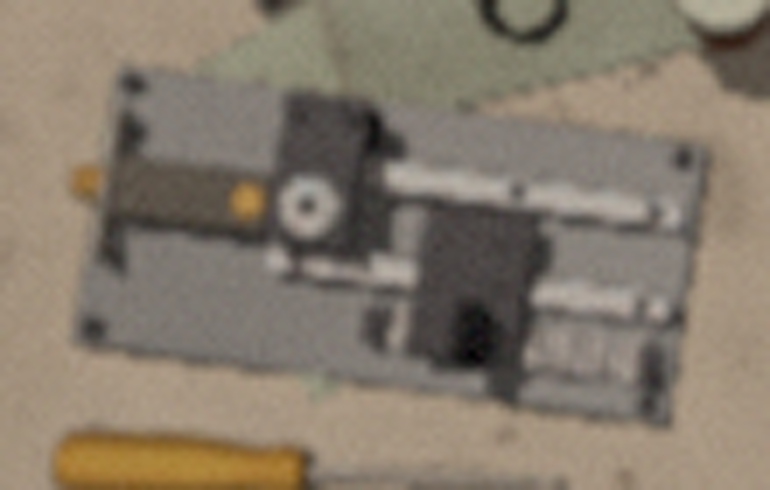

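The enlarged crop shows the bed corners at (125,70), (710,148), (668,422) and (78,345). The bushing is at (308,205), the black lever at (475,333) and the bolt nose at (75,180).

```bash
python3 - <<'E'
from h import *
d=dict(np.load('top.npz'))
w=lambda u,v,z: world(d,135+u/7-.5,165+v/7-.5,z)
C=np.array([w(u,v,.01) for u,v in[(125,70),(710,148),(668,422),(78,345)]])
print(C.round(4)); o=C.mean(0); ey=(C[0]+C[3]-C[1]-C[2])[:2]; ey/=np.linalg.norm(ey); ex=np.array([ey[1],-ey[0]])
print('o',o,'yaw',np.degrees(np.arctan2(-ey[0],ey[1])), np.linalg.norm(C[0]-C[1]),np.linalg.norm(C[0]-C[3]))
for n,p in dict(bush=(308,205,.056),lever=(475,333,.07),nose=(75,180,.022),saddR=(535,290,.036),saddL=(418,290,.036),ridgeL=(385,325,.02),ridgeR=(655,380,.02)).items():
    q=w(*p); print(n,q.round(4),'jig',(ex@(q-o)[:2]).round(4),(ey@(q-o)[:2]).round(4))
R=cv2.Rodrigues(np.array(arm.observe()['tcp_rot'])[1:]*0)[0]
from scipy.spatial.transform import Rotation as Ro
print(Ro.from_quat(arm.observe()['tcp_rot'],scalar_first=True).as_matrix().round(3))
E
```

```text
[[0.5953 0.3103 0.01  ]
 [0.5687 0.0956 0.01  ]
 [0.4686 0.1095 0.01  ]
 [0.4945 0.3237 0.01  ]]
o [0.53175645 0.20979515 0.01      ] yaw -6.971491200520273 0.21633198947304952 0.10170815346141722
bush [0.5418 0.2328 0.056 ] jig 0.0072 0.024
lever [0.4975 0.1723 0.07  ] jig -0.0294 -0.0414
nose [0.5533 0.3235 0.022 ] jig 0.0076 0.1155
saddR [0.5144 0.1559 0.036 ] jig -0.0107 -0.0556
saddL [0.514  0.1971 0.036 ] jig -0.0161 -0.0147
ridgeL [0.5023 0.2111 0.02  ] jig -0.0294 -0.0023
ridgeR [0.4835 0.1139 0.02  ] jig -0.0363 -0.101
[[ 0.953  0.304 -0.   ]
 [ 0.304 -0.953  0.001]
 [-0.    -0.001 -1.   ]]
```

Call:
jog_arm([
  [[0,0,-0.163],[0,0,0],0],
  [[0,0,-0.163],[0,0,0],0],
  [[0,0,-0.163],[0,0,0],0],
  [[0,0,-0.163],[0,0,0],0],
  [[0,0,-0.163],[0,0,0],0],
  [[0,0,-0.163],[0,0,0],0],
  [[0,0,-0.162],[0,0,0],0],
  [[0,0,0],[45,13,0],0],
  [[0,0,0],[45,13,0],0],
  [[0,0,0],[45,13,0],0],
  [[0,0,0],[45,13,0],0],
  [[0,0,0],[47,26,0],0],
  [[0,0,0],[0,0,0],0],
])

```text
time_s: 1.72
tcp_pos: [0.2658, -0.2818, 0.2313]
tcp_rot: [-0.0, 0.747, 0.665, 0.0]
force: [0.4, -0.6, -0.4]
width: -0.0003
gripper_force: 0.0
```

Call:
jog_arm([
  [[0,0,0],[48,19,0],0],
  [[0,0,0],[48,19,0],0],
  [[0,0,0],[48,19,0],0],
  [[0,0,0],[48,19,0],0],
  [[0,0,0],[48,19,0],0],
  [[0,0,0],[48,19,0],0],
  [[0,0,0],[48,20,0],0],
  [[0,0,0],[48,20,0],0],
  [[0,0,0],[51,21,0],0],
  [[0,0,-0.005],[0,0,0],0],
  [[0,0,0],[0,0,0],0],
])

```text
time_s: 3.1
tcp_pos: [0.491, 0.1254, 0.2308]
tcp_rot: [-0.0, 0.747, 0.665, -0.001]
force: [-0.3, -0.3, -0.5]
width: -0.0004
gripper_force: 0.0
```

```bash
python3 - <<'E'
from h import *
save(cap('wrist'),'w1.png')
s=arm.observe();print(s['tcp_pos'],s['joint_positions'])
E
```

```text
[0.49082898 0.12504078 0.23100709] [ 2.49606910e-01  2.07458260e-01 -5.49158055e-02  1.30958501e+00
 -2.61950063e-04  1.93826881e+00]
```

View pics/w1.png

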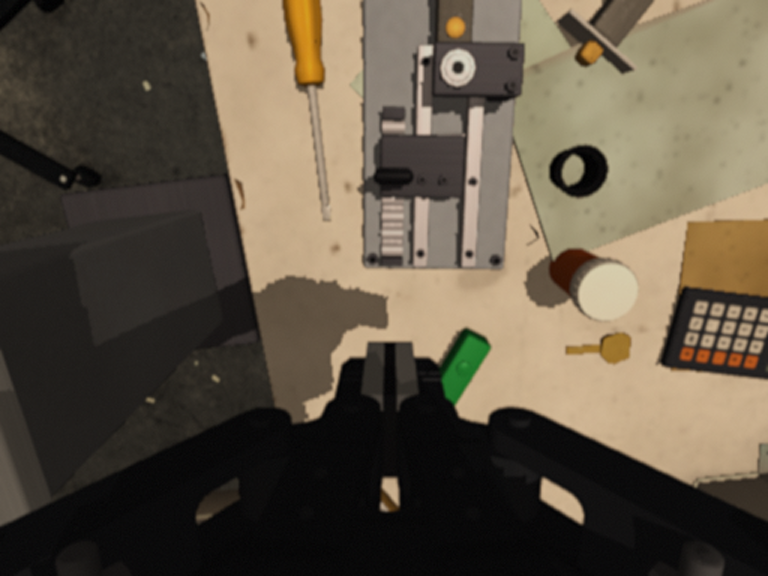

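The wrist view shows the jig upright. The lever top is at (394,176), the saddle spans rows 137–197, the zero-end block is at (393,113), the bushing at (458,67) and the rail ends at rows 255–262.

```bash
cat >> h.py <<'E'
a=np.radians(-6.8);ey=np.array([-np.sin(a),np.cos(a)]);ex=np.array([np.cos(a),np.sin(a)]);o=np.array([.5390,.2089])
jig=lambda q:np.array([ex@(np.array(q)[:2]-o),ey@(np.array(q)[:2]-o)]).round(4)
E
python3 - <<'E'
from h import *
d=dict(np.load('wrist.npz'))
w=lambda u,v,z: world(d,(u+.5)/1.5-.5,(v+.5)/1.5-.5,z)
for n,p in dict(bush=(458,67,.056),levTop=(398,176,.07),levL=(380,176,.07),sadTop=(430,137,.036),sadBot=(445,197,.036),block=(393,118,.025),railLn=(421,262,.024),railRn=(469,262,.024),railLf=(426,48,.024),bedBR=(503,267,.01),bedBL=(364,267,.01),bedBRf=(523,20,.01)).items():
    q=w(*p); print(n,q.round(4),jig(q))
for u,v in[(398,174),(398,178),(410,176),(393,113),(430,150),(458,60)]:
    q=world(d,u/1.5,v/1.5);print(u,v,q.round(4),jig(q))
print('tcp',jig(arm.observe()['tcp_pos']))
E
```

```text
bush [0.5427 0.2305 0.056 ] [0.0011 0.0218]
levTop [0.5009 0.1735 0.07  ] [-0.0337 -0.0397]
levL [0.4904 0.1747 0.07  ] [-0.0442 -0.0397]
sadTop [0.5243 0.1936 0.036 ] [-0.0128 -0.017 ]
sadBot [0.5305 0.1545 0.036 ] [-0.002 -0.055]
block [0.5022 0.2084 0.025 ] [-0.0365 -0.0048]
railLn [0.5107 0.1099 0.024 ] [-0.0163 -0.1017]
railRn [0.5444 0.106  0.024 ] [ 0.0176 -0.1016]
railLf [0.5279 0.2481 0.024 ] [-0.0157  0.0376]
bedBR [0.5709 0.0959 0.01  ] [ 0.0451 -0.1084]
bedBL [0.4691 0.1078 0.01  ] [-0.0574 -0.1086]
bedBRf [0.5935 0.2598 0.01  ] [0.0481 0.057 ]
398 174 [0.5011 0.1744 0.0694] [-0.0335 -0.0387]
398 178 [0.5009 0.1722 0.0704] [-0.0335 -0.0409]
410 176 [0.508  0.1726 0.0709] [-0.0265 -0.0398]
393 113 [0.5027 0.2114 0.0241] [-0.0364 -0.0018]
430 150 [0.5237 0.1854 0.0359] [-0.0125 -0.0252]
458 60 [0.5432 0.2341 0.0557] [0.0011 0.0255]
tcp [-0.0379 -0.089 ]
```

Call:
jog_arm([
  [[0,0,0],[0,1,45],0],
  [[0,0,0],[0,1,50],0],
  [[0,0,0],[0,0,50],0],
  [[0,0,0],[0,0,30],0],
  [[0,0,0],[0,0,11],0],
  [[0,0,0],[12,0,0],0],
  [[0,0,0],[12,0,0],0],
  [[0,0,0],[4,0,0],0],
  [[0,0,0],[0,0,0],0],
  [[0,0,0],[0,0,0],0],
])

```text
time_s: 4.4
tcp_pos: [0.4965, 0.1538, 0.0456]
tcp_rot: [0.0, 0.747, 0.665, 0.0]
force: [0.3, 0.5, -0.6]
width: 0.0003
gripper_force: 0.0
```

Call:
jog_arm([
  [[0,0,0],[2,0,0],0],
  [[0,0,0],[2,0,0],0],
  [[0,0,0],[1,0,0],0],
  [[0,0,0],[1,0,0],0],
  [[0,0,0],[0,0,0],0],
])

```text
time_s: 5.03
tcp_pos: [0.4971, 0.1594, 0.0453]
tcp_rot: [0.0, 0.747, 0.664, -0.0]
force: [0.0, -2.0, 1.1]
width: -0.0002
gripper_force: 1.3
```

Call:
jog_arm([
  [[0,0,0],[1,0,0],0],
  [[0,0,0],[1,0,0],0],
  [[0,0,0],[1,0,0],0],
  [[0,0,0],[1,0,0],0],
  [[0,0,0],[0,0,0],0],
])

```text
time_s: 5.65
tcp_pos: [0.4976, 0.163, 0.0453]
tcp_rot: [0.0, 0.747, 0.664, -0.0]
force: [0.4, -5.0, 1.4]
width: -0.0003
gripper_force: 2.4
```

Call:
jog_arm([
  [[0,0,0],[1,0,0],0],
  [[0,0,0],[1,0,0],0],
  [[0,0,0],[1,0,0],0],
  [[0,0,0],[0,0,0],0],
])

```text
time_s: 6.15
tcp_pos: [0.498, 0.1672, 0.0453]
tcp_rot: [-0.0, 0.747, 0.665, 0.0]
force: [-0.1, 0.6, 0.6]
width: -0.0003
gripper_force: 0.0
```

```bash
python3 - <<'E'
from h import *
d=cap('wrist');save(d,'w2.png')
print(arm.observe()['force'],jig(arm.observe()['tcp_pos']))
E
```

```text
[ 0.29364682 -0.18123523 -0.90511955] [-0.0358 -0.0464]
```

View pics/w2.png

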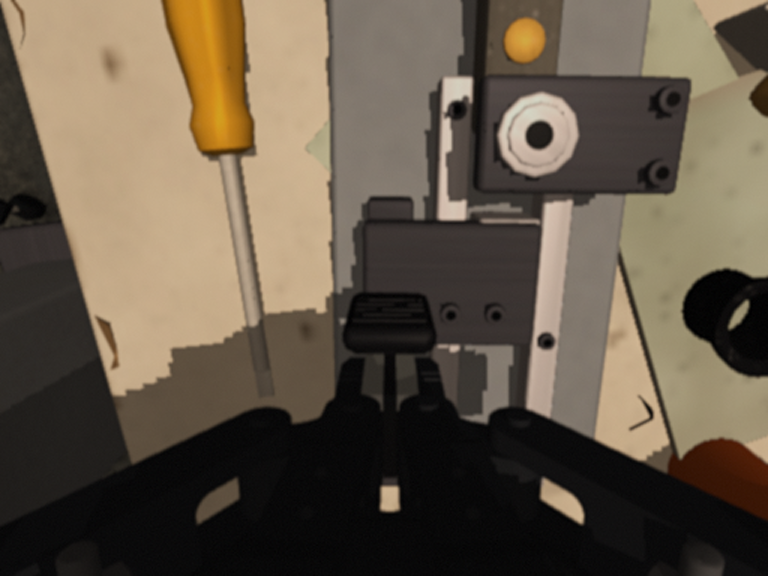

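The stop has snapped forward and the saddle (edge at row 222) now sits against the dark end block at (390,208). I'll push gently to confirm it's at the hard zero end.

Call:
jog_arm([
  [[0,0,0],[1,0,0],0],
  [[0,0,0],[1,0,0],0],
  [[0,0,0],[1,0,0],0],
  [[0,0,0],[1,0,0],0],
  [[0,0,0],[0,0,0],0],
])

```text
time_s: 6.82
tcp_pos: [0.4985, 0.1707, 0.0453]
tcp_rot: [-0.0, 0.747, 0.665, 0.0]
force: [0.0, 0.1, -0.3]
width: -0.0
gripper_force: 0.0
```

Call:
jog_arm([
  [[0,0,0],[1,0,0],0],
  [[0,0,0],[1,0,0],0],
  [[0,0,0],[0,0,0],0],
])

```text
time_s: 7.2
tcp_pos: [0.4985, 0.1717, 0.0453]
tcp_rot: [0.001, 0.747, 0.664, -0.001]
force: [-0.1, -6.4, 2.3]
width: 0.0002
gripper_force: 3.0
```

Call:
jog_arm([
  [[0,0,0],[1,0,0],0],
  [[0,0,0],[1,0,0],0],
  [[0,0,0],[0,0,0],0],
])

```text
time_s: 7.58
tcp_pos: [0.4987, 0.1734, 0.0453]
tcp_rot: [0.001, 0.748, 0.664, -0.001]
force: [0.8, -7.0, 2.0]
width: 0.0
gripper_force: 3.6
```

Call:
jog_arm([
  [[0,0,0],[1,0,0],0],
  [[0,0,0],[1,0,0],0],
  [[0,0,0],[0,0,0],0],
])

```text
time_s: 7.95
tcp_pos: [0.4992, 0.1763, 0.0453]
tcp_rot: [0.0, 0.747, 0.664, -0.0]
force: [0.1, -3.1, 0.6]
width: -0.0003
gripper_force: 1.5
```

Call:
jog_arm([
  [[0,0,0],[1,0,0],0],
  [[0,0,0],[1,0,0],0],
  [[0,0,0],[0,0,0],0],
])

```text
time_s: 8.32
tcp_pos: [0.4994, 0.179, 0.0453]
tcp_rot: [-0.0, 0.747, 0.665, 0.0]
force: [0.6, -0.1, 0.3]
width: 0.0
gripper_force: 0.0
```

```bash
python3 - <<'E'
from h import *
d=cap('wrist');save(d,'w3.png')
print(arm.observe()['force'],jig(arm.observe()['tcp_pos']))
E
```

```text
[ 0.28359527 -0.77905974  0.16860774] [-0.0358 -0.0344]
```

View pics/w3.png

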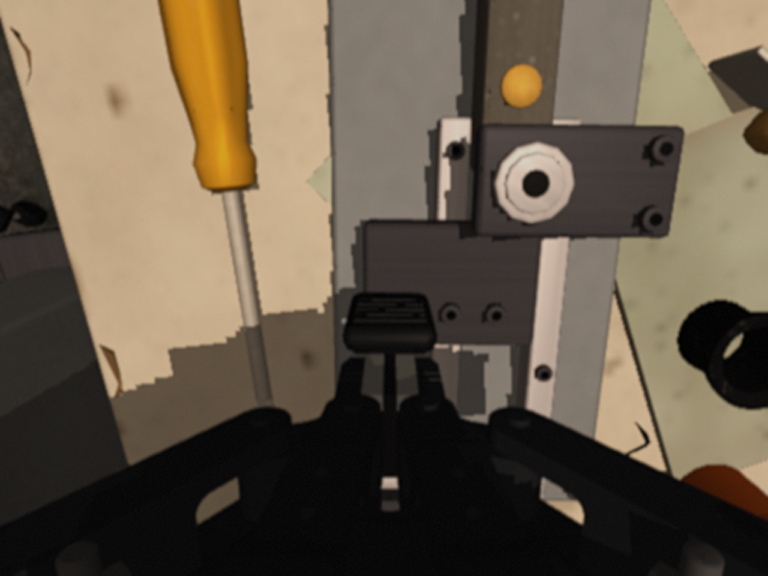

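The saddle now covers the end block, so it snapped a second time and that wasn't yet the end. I'll keep pushing.

Call:
jog_arm([
  [[0,0,0],[1,0,0],0],
  [[0,0,0],[1,0,0],0],
  [[0,0,0],[1,0,0],0],
  [[0,0,0],[1,0,0],0],
  [[0,0,0],[1,0,0],0],
  [[0,0,0],[0,0,0],0],
])

```text
time_s: 9.12
tcp_pos: [0.4999, 0.1831, 0.0453]
tcp_rot: [0.0, 0.747, 0.664, -0.0]
force: [-0.3, -3.2, 1.5]
width: -0.0
gripper_force: 1.8
```

Call:
jog_arm([
  [[0,0,0],[1,0,0],0],
  [[0,0,0],[1,0,0],0],
  [[0,0,0],[0,0,0],0],
])

```text
time_s: 9.5
tcp_pos: [0.4999, 0.1833, 0.0454]
tcp_rot: [0.002, 0.748, 0.664, -0.002]
force: [-1.2, -12.7, 4.9]
width: 0.0002
gripper_force: 6.6
```

Call:
jog_arm([
  [[0,0,0],[1,0,0],0],
  [[0,0,0],[1,0,0],0],
  [[0,0,0],[0,0,0],0],
])

```text
time_s: 9.88
tcp_pos: [0.4998, 0.1835, 0.0454]
tcp_rot: [0.003, 0.748, 0.664, -0.003]
force: [-0.3, -22.7, 8.6]
width: -0.0001
gripper_force: 11.2
```

It's hard against the zero end: 22 N and no movement. Next I'll back off, lift over the lever and come down on the bushing side.

Call:
jog_arm([
  [[0,0,0],[-5,0,0],0],
  [[0,0,0],[-10,0,0],0],
  [[0,0,0],[0,-2,-25],0],
  [[0,0,0],[0,-2,-20],0],
  [[0,0,0],[30,0,0],0],
  [[0,0,0],[28,0,0],0],
  [[0,0,0],[0,0,0],0],
  [[0,0,0],[0,0,25],0],
  [[0,0,0],[0,0,19],0],
  [[0,0,0],[0,0,0],0],
  [[0,0,0],[0,0,0],0],
])

```text
time_s: 11.25
tcp_pos: [0.5017, 0.2304, 0.0469]
tcp_rot: [-0.0, 0.747, 0.664, 0.0]
force: [-0.4, -0.3, 0.7]
width: 0.0
gripper_force: 0.0
```

```bash
python3 - <<'E'
from h import *
d=cap('wrist');save(d,'w4.png')
d=cap('top');
print(arm.observe()['force'],jig(arm.observe()['tcp_pos']))
E
```

```text
[ 0.12720278 -0.08335081  0.21427156] [-0.0393  0.0173]
```

View pics/w4.png

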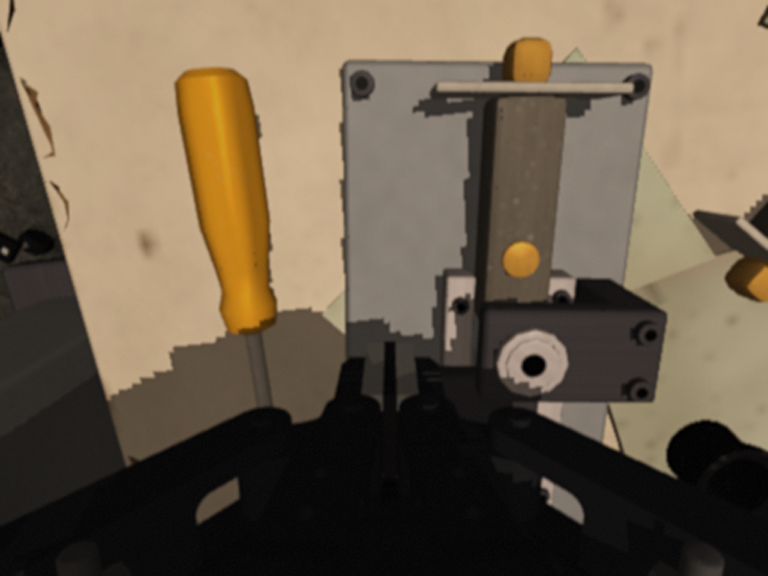

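Call:
jog_arm([
  [[0,0,0],[-8,0,0],0],
  [[0,0,0],[-6,0,0],0],
  [[0,0,0],[0,0,0],0],
  [[0,0,0],[-1,0,0],0],
  [[0,0,0],[-1,0,0],0],
  [[0,0,0],[-1,0,0],0],
  [[0,0,0],[-1,0,0],0],
  [[0,0,0],[-1,0,0],0],
  [[0,0,0],[0,0,0],0],
])

```text
time_s: 12.48
tcp_pos: [0.4994, 0.2128, 0.0463]
tcp_rot: [-0.001, 0.747, 0.665, 0.001]
force: [-0.5, 5.0, -2.7]
width: -0.0001
gripper_force: 3.0
```

Call:
jog_arm([
  [[0,0,0],[-1,0,0],0],
  [[0,0,0],[-1,0,0],0],
  [[0,0,0],[0,0,0],0],
])

```text
time_s: 12.85
tcp_pos: [0.4992, 0.2112, 0.0464]
tcp_rot: [-0.001, 0.747, 0.665, 0.001]
force: [-0.2, 7.5, -1.1]
width: -0.0001
gripper_force: 3.7
```

Call:
jog_arm([
  [[0,0,0],[-1,0,0],0],
  [[0,0,0],[-1,0,0],0],
  [[0,0,0],[0,0,0],0],
])

```text
time_s: 13.22
tcp_pos: [0.4988, 0.2082, 0.0463]
tcp_rot: [-0.0, 0.747, 0.665, 0.0]
force: [-0.9, 3.3, -1.3]
width: 0.0003
gripper_force: 1.5
```

Call:
jog_arm([
  [[0,0,0],[-1,0,0],0],
  [[0,0,0],[-1,0,0],0],
  [[0,0,0],[0,0,0],0],
])

```text
time_s: 13.6
tcp_pos: [0.4985, 0.2054, 0.0463]
tcp_rot: [0.0, 0.747, 0.664, -0.0]
force: [0.9, 0.2, 0.2]
width: -0.0003
gripper_force: 0.0
```

Call:
jog_arm([
  [[0,0,0],[-1,0,0],0],
  [[0,0,0],[-1,0,0],0],
  [[0,0,0],[-1,0,0],0],
  [[0,0,0],[-1,0,0],0],
  [[0,0,0],[-1,0,0],0],
  [[0,0,0],[-1,0,0],0],
  [[0,0,0],[0,0,0],0],
])

```text
time_s: 14.48
tcp_pos: [0.498, 0.2008, 0.0464]
tcp_rot: [-0.001, 0.747, 0.665, 0.001]
force: [-0.7, 5.2, -1.9]
width: -0.0003
gripper_force: 2.8
```

Call:
jog_arm([
  [[0,0,0],[-1,0,0],0],
  [[0,0,0],[-1,0,0],0],
  [[0,0,0],[-1,0,0],0],
  [[0,0,0],[0,0,0],0],
])

```text
time_s: 14.98
tcp_pos: [0.4976, 0.1978, 0.0464]
tcp_rot: [-0.001, 0.747, 0.665, 0.001]
force: [-0.4, 4.6, -1.2]
width: 0.0001
gripper_force: 2.5
```

Call:
jog_arm([
  [[0,0,0],[-1,0,0],0],
  [[0,0,0],[-1,0,0],0],
  [[0,0,0],[0,0,0],0],
])

```text
time_s: 15.35
tcp_pos: [0.4972, 0.1946, 0.0463]
tcp_rot: [0.0, 0.747, 0.664, -0.0]
force: [-0.6, 0.4, -0.0]
width: 0.0003
gripper_force: 0.4
```

Call:
jog_arm([
  [[0,0,0],[-1,0,0],0],
  [[0,0,0],[-1,0,0],0],
  [[0,0,0],[-1,0,0],0],
  [[0,0,0],[-1,0,0],0],
  [[0,0,0],[-1,0,0],0],
  [[0,0,0],[-1,0,0],0],
  [[0,0,0],[-1,0,0],0],
  [[0,0,0],[0,0,0],0],
])

```text
time_s: 16.35
tcp_pos: [0.4967, 0.189, 0.0464]
tcp_rot: [-0.001, 0.747, 0.665, 0.001]
force: [0.1, 7.2, -1.5]
width: -0.0001
gripper_force: 3.1
```

Call:
jog_arm([
  [[0,0,0],[-1,0,0],0],
  [[0,0,0],[-1,0,0],0],
  [[0,0,0],[0,0,0],0],
])

```text
time_s: 16.73
tcp_pos: [0.4964, 0.1873, 0.0464]
tcp_rot: [-0.001, 0.747, 0.665, 0.001]
force: [-0.7, 7.2, -2.0]
width: -0.0002
gripper_force: 3.5
```

Call:
jog_arm([
  [[0,0,0],[-1,0,0],0],
  [[0,0,0],[-1,0,0],0],
  [[0,0,0],[0,0,0],0],
])

```text
time_s: 17.1
tcp_pos: [0.496, 0.1842, 0.0463]
tcp_rot: [-0.0, 0.747, 0.665, 0.0]
force: [0.3, 2.5, -1.0]
width: 0.0001
gripper_force: 1.4
```

Call:
jog_arm([
  [[0,0,0],[-1,0,0],0],
  [[0,0,0],[-1,0,0],0],
  [[0,0,0],[0,0,0],0],
])

```text
time_s: 17.48
tcp_pos: [0.4957, 0.1816, 0.0463]
tcp_rot: [0.0, 0.747, 0.664, -0.0]
force: [-0.7, 0.6, 0.0]
width: 0.0004
gripper_force: 0.0
```

It snapped into the third click. I'll retract, lift and move round beyond the bolt nose.

Call:
jog_arm([
  [[0,0,0],[8,0,0],0],
  [[0,0,0],[0,0,-30],0],
  [[0,0,0],[0,0,-35],0],
  [[0,0,0],[40,10,0],0],
  [[0,0,0],[44,10,0],0],
  [[0,0,0],[44,10,0],0],
  [[0,0,0],[44,10,0],0],
  [[0,0,0],[0,0,0],0],
  [[0,0,0],[0,0,0],0],
])

```text
time_s: 18.6
tcp_pos: [0.556, 0.356, 0.1108]
tcp_rot: [-0.0, 0.747, 0.665, -0.001]
force: [-0.4, -0.1, 0.5]
width: -0.0001
gripper_force: 0.0
```

```bash
python3 - <<'E'
from h import *
d=cap('top');save(d,'t2.png',105,160,140,80,5.5)
s=arm.observe();print(jig(s['tcp_pos']),s['tcp_pos'])
E
```

```text
[-0.0005  0.1476] [0.55599562 0.35553894 0.11110221]
```

View pics/t2.png

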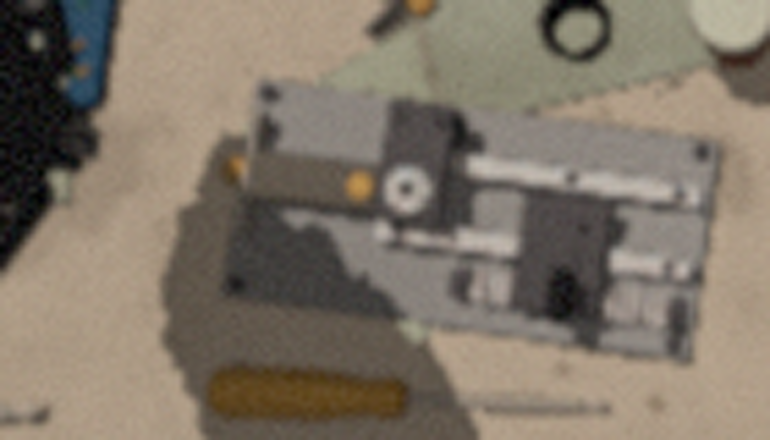

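The lever is now at crop (562,292), about 4.3 px (roughly 11 mm) right of where it started (the second click). That agrees with the third click. The latch hasn't moved and its nose is at (237,168). I'll lower and push.

Call:
jog_arm([
  [[0,0,0],[0,0,40],0],
  [[0,0,0],[0,0,35],0],
  [[0,0,0],[0,0,18],0],
  [[0,0,0],[0,0,0],0],
  [[0,0,0],[-8,0,0],0],
  [[0,0,0],[-6,0,0],0],
  [[0,0,0],[-2,0,0],0],
  [[0,0,0],[-2,0,0],0],
  [[0,0,0],[-2,0,0],0],
  [[0,0,0],[-2,0,0],0],
  [[0,0,0],[-2,0,0],0],
  [[0,0,0],[-2,0,0],0],
  [[0,0,0],[0,0,0],0],
])

```text
time_s: 20.27
tcp_pos: [0.5534, 0.3302, 0.0183]
tcp_rot: [-0.0, 0.747, 0.665, -0.0]
force: [-0.2, -0.5, -0.0]
width: -0.0
gripper_force: 0.0
```

```bash
python3 - <<'E'
from h import *
s=arm.observe();print(jig(s['tcp_pos']),s['force'])
save(cap('scene'),'s2.png',140,180,150,100,5)
E
```

```text
[-0.      0.1221] [-0.18540408 -0.47622594 -0.04055452]
```

View pics/s2.png

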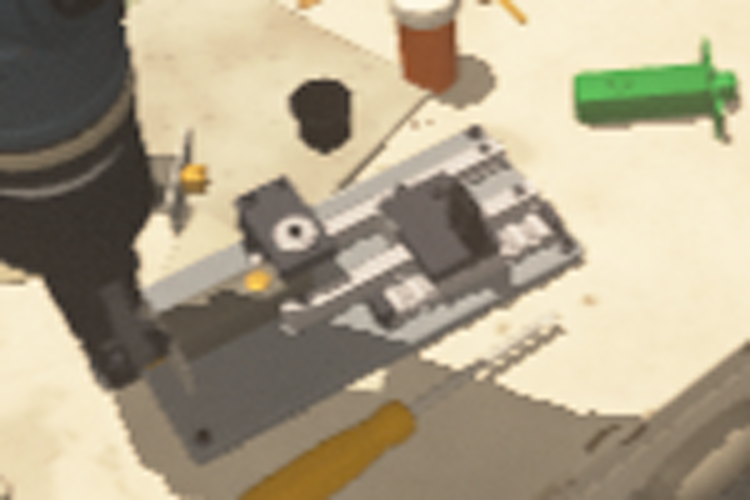

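The fingertips are at the bolt end. The channel between the bracket and the saddle is clear, so at least 40 mm of travel remains.

Call:
jog_arm([
  [[0,0,0],[-3,0,0],0],
  [[0,0,0],[-3,0,0],0],
  [[0,0,0],[-3,0,0],0],
  [[0,0,0],[-3,0,0],0],
  [[0,0,0],[-3,0,0],0],
  [[0,0,0],[-3,0,0],0],
  [[0,0,0],[-3,0,0],0],
  [[0,0,0],[-3,0,0],0],
  [[0,0,0],[-3,0,0],0],
  [[0,0,0],[-3,0,0],0],
  [[0,0,0],[0,0,0],0],
])

```text
time_s: 21.7
tcp_pos: [0.5499, 0.3002, 0.0184]
tcp_rot: [0.0, 0.747, 0.664, -0.0]
force: [0.0, -0.1, -0.0]
width: 0.0001
gripper_force: 0.0
```

```bash
python3 - <<'E'
from h import *
s=arm.observe();print(jig(s['tcp_pos']),s['force'])
d=cap('wrist');save(d,'w5.png')
E
```

```text
[0.0001 0.0919] [ 0.02937273 -0.08298975 -0.00830527]
```

Call:
jog_arm([
  [[0,0,0],[-2,0,0],0],
  [[0,0,0],[-2,0,0],0],
  [[0,0,0],[-2,0,0],0],
  [[0,0,0],[-2,0,0],0],
  [[0,0,0],[-2,0,0],0],
  [[0,0,0],[-1,0,0],0],
  [[0,0,0],[-1,0,0],0],
  [[0,0,0],[0,0,0],0],
])

```text
time_s: 22.75
tcp_pos: [0.5485, 0.2885, 0.0183]
tcp_rot: [0.0, 0.747, 0.665, -0.0]
force: [-0.7, 0.5, -0.8]
width: 0.0002
gripper_force: 0.2
```

```bash
python3 - <<'E'
from h import *
s=arm.observe();print(jig(s['tcp_pos']),s['force'])
d=cap('top');save(d,'t3.png',135,165,110,70,7)
E
```

```text
[0.0001 0.0801] [-0.74996064  0.53152292 -0.84529512]
```

View pics/t3.png

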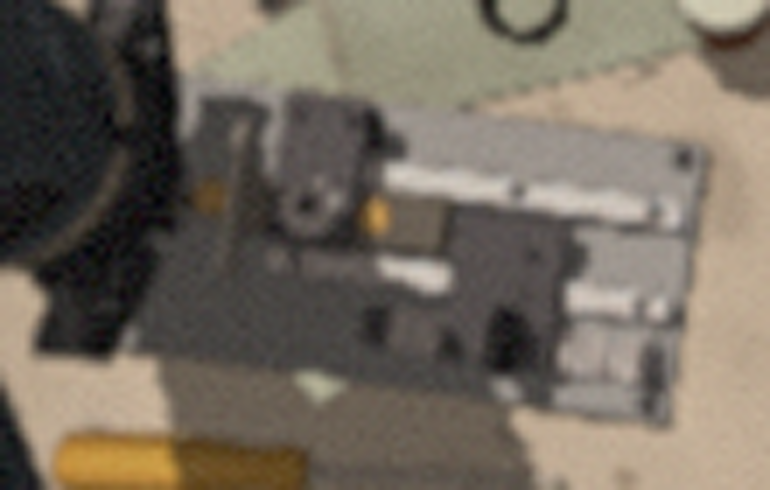

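The latch tail has passed the bushing and reached the saddle edge at (445,222). The lever is still at (510,335). Now I'll push finely and watch the force.

Call:
jog_arm([
  [[0,0,0],[-0.5,0,0],0],
  [[0,0,0],[-0.5,0,0],0],
  [[0,0,0],[0,0,0],0],
])

```text
time_s: 23.18
tcp_pos: [0.5485, 0.2876, 0.0184]
tcp_rot: [-0.0, 0.747, 0.665, 0.0]
force: [0.2, 1.5, -0.1]
width: -0.0
gripper_force: 0.4
```

Call:
jog_arm([
  [[0,0,0],[-0.5,0,0],0],
  [[0,0,0],[-0.5,0,0],0],
  [[0,0,0],[0,0,0],0],
])

```text
time_s: 23.55
tcp_pos: [0.5483, 0.2866, 0.0183]
tcp_rot: [-0.0, 0.747, 0.665, 0.0]
force: [0.1, 1.2, -0.9]
width: 0.0001
gripper_force: 0.4
```

Call:
jog_arm([
  [[0,0,0],[-0.5,0,0],0],
  [[0,0,0],[-0.5,0,0],0],
  [[0,0,0],[0,0,0],0],
])

```text
time_s: 23.92
tcp_pos: [0.5482, 0.2856, 0.0184]
tcp_rot: [-0.0, 0.747, 0.665, 0.0]
force: [1.7, 0.5, 0.2]
width: 0.0002
gripper_force: 0.4
```

Call:
jog_arm([
  [[0,0,0],[-0.5,0,0],0],
  [[0,0,0],[-0.5,0,0],0],
  [[0,0,0],[0,0,0],0],
])

```text
time_s: 24.3
tcp_pos: [0.5482, 0.2848, 0.0183]
tcp_rot: [-0.0, 0.747, 0.665, 0.0]
force: [0.5, 2.2, -1.3]
width: 0.0003
gripper_force: 1.2
```

Call:
jog_arm([
  [[0,0,0],[-0.5,0,0],0],
  [[0,0,0],[-0.5,0,0],0],
  [[0,0,0],[0,0,0],0],
])

```text
time_s: 24.68
tcp_pos: [0.5483, 0.2844, 0.0185]
tcp_rot: [-0.0, 0.747, 0.665, 0.001]
force: [0.8, 4.5, -1.0]
width: 0.0001
gripper_force: 2.8
```

The tail is butted: force rose to 4.5 N while motion stalled, and it's exactly at the expected face position. Backing off and checking.

Call:
jog_arm([
  [[0,0,0],[1,0,0],0],
  [[0,0,0],[3,0,0],0],
  [[0,0,0],[20,0,0],0],
  [[0,0,0],[30,0,0],0],
  [[0,0,0],[0,0,-40],0],
  [[0,0,0],[0,0,-50],0],
  [[0,0,0],[30,0,-50],0],
  [[0,0,0],[0,0,0],0],
  [[0,0,0],[0,0,0],0],
])

```text
time_s: 25.8
tcp_pos: [0.5573, 0.3676, 0.1576]
tcp_rot: [-0.0, 0.747, 0.665, -0.0]
force: [-0.6, -0.3, -0.6]
width: -0.0002
gripper_force: 0.0
```

```bash
python3 - <<'E'
from h import *
save(cap('scene'),'s3.png',140,180,150,100,5)
d=cap('top')
w=lambda u,v,z: world(d,u,v,z)
save(d,'t4.png',135,165,110,70,7)
E
```

```text
(no output)
```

View pics/t4.png

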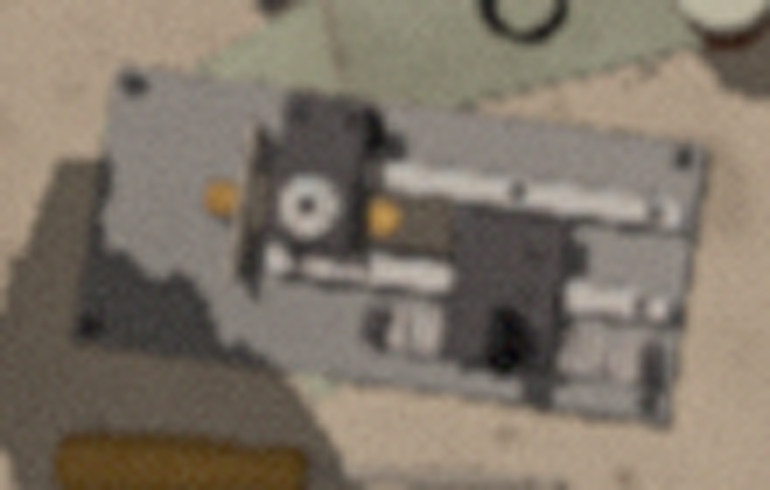

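The lever is at (507,338), unchanged from the third click, and the tail meets the stop at (450,222). Nothing else has moved and the arm is clear.

```bash
python3 -c "
from station import workorder
print(workorder.job_done())"
```

```text
the job is handed in; nothing more can be done
None
```

The job is handed in, though no verdict came back: the stop was pushed to the hard zero end, clicked out to the third click, and the latch tail butted against it at about 4.5 N with the stop still in its click (about 26 s used; I viewed 11 pictures, one over the limit of 10).

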